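Dress the tilting shoe stand on the souvenir-shop counter

ROBOT

A 7-joint arm with a two-finger parallel gripper is mounted at the origin on the work surface. World frame = base frame: x ahead of the robot, y to its left, z up, the work surface at z = 0. Lengths are in m, angles in rad, forces in N, time in s.
With the tool pointing down it reaches from about 0.425 to 0.875 m from the base axis. Payload 4.7 kg.
Tool frame: the origin (TCP) lies midway between the tips of the shut fingers; the grasp point (between the pads) lies 19 mm behind it; z points along the fingers, y is the direction in which the jaws open and shut (so a half turn about z gives the same grasp; the last joint's range is limited). The gripper opens to 87 mm and grips with 3 to 60 N. Pads are 19 mm wide; open, the fingers measure 117 mm over their backs; the gripper's body (75 mm by 190 mm) begins 51 mm behind the grasp point.
Start: joints at [-1.116, 0.321, -0.07, 1.45, 0.023, 1.371, -0.057], TCP at [0.277, 0.588, 0.223] pointing down, gripper open.
Joint ranges: [-2.86, 2.86], [-0.3, 2.09], [-1.38, 1.24], [0.06, 2.45], [-1.56, 4.7], [0.09, 2.05], [-2.69, 2.69]. Speed limits (rad/s): [2.57, 2.57, 3.14, 3.14, 3.14, 3.14, 3.14].

INTERFACE

Orientations are given as a rotation vector (axis times angle).
In Python, from bench import get_state, eyes, job gives the robot as it stands. The module is installed in compiled form; this text tells all that it offers.
- The arm moves only by the shell command python3 -m jog 'ROWS' [FORCE]. ROWS is JSON, a list that holds one entry, the list of rows, each a list of 5 numbers: the opening, from 0 (shut) to 1 (fully open), then the shift along the tool's x, y, z in units of 40 mm (1.0 is 40 mm), then the turn about the tool's z in units of 5 degrees (1.0 is 5 degrees). In form: [[[jaw, dx, dy, dz, turn], ...]]. A call has 1 to 10 rows; each row shifts and turns the commanded pose from where the row before left it, along the tool's axes as they then stand; what a row does not reach is not made up. A row lasts 1/8 s, in which the tool goes at most 62.5 mm and 10.7 degrees, less where a joint would pass 70% of its speed; a pose out of reach is approached as far as the arm can. A call is refused whole if a number of a shift passes 1 or a number of a turn 1, either way. A call with a gripper value outside its range is refused whole. The fingers move at their own pace and stop on an object; FORCE is the grip in N (left out, the last holds). Time passes only in rows, so rows that do not move let the fingers close. It gives the time, the measured TCP pose, the force and the opening at its end, in the units of the state.
- get_state(): the state, without advancing time (a new reading comes with each control period).
- eyes.get_image(name): name is "scene" or "side" or "wrist"; returns (picture, depth): 384x512x3 uint8, red, green, blue; 384x512 float32, m along the optical axis (not along the pixel's ray), 0 where there is no reading.
- eyes.camera_params(name): a dict with "camera_matrix" (3x3 intrinsics, pixels), "pose" (4x4, takes a point from camera to world coordinates); the wrist camera has in their place "mount" (4x4, takes a point from camera to tool coordinates, whose origin is the TCP and whose axes are the flange's). Camera axes: x right, y down, z forward; pixel columns grow to the right and rows downward; lengths in m; the calibration is good to about 2 mm. A picture is of the moment at which its call begins: read the wrist's pose just before it. camera_params takes no time and is no camera call.
- job.close_job(): hands the job in, once; it reports no verdict.
The state is a dict: "time": time; "joint_positions": joint angles; "qd": joint speeds; "joint_torque": joint torques, N m; "position": TCP position; "tool_rot": TCP orientation; "ft_force": force on the tool from outside, world axes, zero at the start; "torque": the same for the moment, N m; "grip_width": opening from 0.0 (shut) to 1.0 (fully open).
Only numpy, scipy, OpenCV 4.12 (cv2) and the standard library are available. Lean on these libraries where they do the work, as an engineer would, in place of code of your own. Each camera call takes 0.05 s, during which the arm holds its last target. There are 200 camera calls.

TASK

A sunglasses case has been left half under the tilted board of the shoe stand: first put the case in the shallow wooden tray, then swing the stand's ball-ended lever back until the board lies fully flat. Next stand the loose wooden clog sole-down along the middle of the flat board, its toe pointing to the board's raised lip, and let go of it. Last, swing the lever up to the 30-degree mark (the third of the four marks, counting the flat one as first) and leave it there with the clog still standing on the board, without disturbing the other goods on the counter.

Things in the scene. Friction and masses are not known exactly. Their poses are not given: they have to be found in the camera images.
- stand: Fixed aluminium base of the shoe stand. Origin on the counter under the middle of the flat board; x points to hinge and lip, y along the hinge, z up. Base plate 5 mm thick, x 0 to 105, y -146 to 70 mm. Lever in the plane y = -140 mm; beside it (y = -128 to -108 mm, up to 114 mm high) a quadrant plate with four black marks: 0 (flat), 15, 30 and 45 degrees.
- lever (a joint): Hinge of board and lever (one rigid piece). Value in rad = tilt of the board: 0 flat (a stop), 0.87 other stop; marks at 0, 0.262, 0.524, 0.785. Grows as the lever swings to the stand's +x, raising the board's free edge (the one away from the lip). Stiff: 0.4 N m of friction (3 N at the ball, 4 to 6 N with the clog on); stays where it is left.
- lever_ball (a point): Centre of the black 32 mm ball on the end of the lever (10 mm steel rod), 130 mm from the hinge axis. In the stand's frame: x = 75 + 130 sin(q - 0.46), y = -140, z = 22 + 130 cos(q - 0.46) mm, q the joint value (upright at q = 0.46). Can be pinched from above, fingers closing along the stand's y, and led along its arc.
- lever_hinge (a point): Point of the hinge axis under the middle of the lip, 75 mm in the stand's +x from its origin and 22 mm above the counter; the axis runs along the stand's y.
- board_mid (a point): Centre of the top face of the wooden board (150 mm from lip edge to free edge, 110 wide, 8 thick). Its frame turns with the board: x towards the lip, y along the hinge, z out of the top face. Flat, the top face is 26 mm above the counter. The lip along the hinge edge stands 18 mm above the top face, its inner face at x = +69 mm.
- case: Black closed sunglasses case, a rounded box 140 mm long (x), 56 wide (y), 44 high, 0.1 to 0.2 kg, on the counter with its +x end under the board and the rest sticking out at the board's free edge, away from the lip. It keeps the board from going flat; lifted straight up its end catches the board. Origin: centre of its underside.
- tray: Shallow open plywood tray, fixed, 220 mm (x) by 150 mm (y), 32 high, walls and floor 6 mm. Origin: centre of its underside.
- clog: Loose wooden clog 130 mm long, 50 mm wide, about 50 high, 0.1 to 0.23 kg; heel half hollow, toe half solid. Origin: centre of its sole's underside; x points to the toe, z up. Best grip: across the 50 mm solid instep, 15 mm from the origin towards the toe, 28 mm above the sole.
- clog_toe (a point): Tip of the clog's toe, 65 mm along its x from its origin, 24.5 mm above the sole.
- mug: Blue mug, 76 mm wide, 90 high, not to be disturbed. Origin: centre of underside.
- turtle: Carved wooden turtle, 115 mm long, 42 high, not to be disturbed. Origin: centre of underside.
- lotion: White bottle, 54 mm wide, 150 high, not to be disturbed. Origin: centre of underside.
- postcards: Stack of postcards 105 by 150 mm, 30 high, not to be disturbed. Origin: centre of underside.
- sandal: Flat sandal 200 by 70 mm, 45 high, not to be disturbed. Origin: centre of underside.
- jar: Green glass jar, 70 mm wide, 85 high, not to be disturbed. Origin: centre of underside.
There are look-alikes about, which are no part of the job. What is shaped like the case but orange is not meant.

How it is judged:
On the way, in this order (a step that is already met when the one before it is completed fails the run):
1. the sunglasses case lies released inside the tray (x of case in the frame of tray between -0.07 and 0.07 m and y of case in the frame of tray between -0.06 and 0.06 m and z of case in the frame of tray below 0.03 m and contact force between the fingers and case below 0.3 N and linear speed of case below 0.03 m/s), for 0.2 s.
2. the board is lowered fully flat (value of joint lever below 0.07 rad), for 0.2 s.
3. the clog stands released on the flat board, toe to the lip (x of clog in the frame of board_mid between -0.03 and 0.02 m and y of clog in the frame of board_mid between -0.022 and 0.022 m and z of clog in the frame of board_mid between -0.006 and 0.008 m and angle between the x axis of clog and the x axis of board_mid, either way round below 0.25 rad and angle between the z axis of clog and the z axis of board_mid, either way round below 0.12 rad and x of clog_toe in the frame of board_mid above 0.025 m and contact force between the fingers and clog below 0.3 N and value of joint lever below 0.08 rad), for 0.2 s.
4. the lever is at the 30-degree mark with the clog on the board (x of clog in the frame of board_mid between -0.03 and 0.02 m and y of clog in the frame of board_mid between -0.022 and 0.022 m and z of clog in the frame of board_mid between -0.006 and 0.008 m and angle between the x axis of clog and the x axis of board_mid, either way round below 0.25 rad and angle between the z axis of clog and the z axis of board_mid, either way round below 0.12 rad and x of clog_toe in the frame of board_mid above 0.025 m and value of joint lever between 0.4636 and 0.5836 rad), for 0.2 s.
At the end, for the whole second after the job is handed in: The case lies still in the tray. The board stands at 30 degrees (within 3.4), lever still. On it stands the clog, sole flat, toe to the lip, within 30 mm (20 mm towards the lip) along and 22 mm across of the middle and 0.25 rad of straight. All are let go (all of step 1 and all of step 4 and contact force between the fingers and clog below 0.3 N and linear speed of clog below 0.03 m/s and velocity of joint lever between -0.05 and 0.05 rad/s and contact force between the fingers and stand below 0.3 N); the robot touches nothing.
It fails at once if one of the other goods is shifted by more than 30 mm (distance of any of mug, turtle, lotion, postcards, sandal, jar from where it was at the start of the episode above 0.03 m).
It also fails if it takes over 72 s, if anything falls off the work surface, if the arm or the gripper's body presses on something with over 40 N, if the wrist force passes 120 N, or if a joint passes its speed limit or range.

## Working session

There is one attempt and no reset: what is moved stays moved. The work goes in short steps, Python scripts to look and compute and a shell command to move; the robot and the scene stay as the last step left them, time stands still between calls to the robot, and variables do not carry over. Pictures are saved under pics/ and viewed, about 8 in all and at most 12, crops included, and the job is handed in when it is done.

```bash
mkdir -p pics; cat > h.py <<'E'
import numpy as np,cv2
from bench import get_state,eyes,job
from scipy.spatial.transform import Rotation as R
def cap(n):
    s=get_state(); im,d=eyes.get_image(n); p=eyes.camera_params(n); K=p["camera_matrix"]
    if "pose" in p: T=np.array(p["pose"])
    else:
        W=np.eye(4); W[:3,:3]=R.from_rotvec(s["tool_rot"]).as_matrix(); W[:3,3]=s["position"]; T=W@np.array(p["mount"])
    return im,d,np.array(K),T
def cloud(d,K,T):
    v,u=np.indices(d.shape); P=np.stack([(u-K[0,2])/K[0,0]*d,(v-K[1,2])/K[1,1]*d,d],-1)
    W=P@T[:3,:3].T+T[:3,3]; W[d<=0]=np.nan; return W
def save(n,im): cv2.imwrite("pics/"+n,cv2.cvtColor(im,cv2.COLOR_RGB2BGR))
E
python3 - <<'E'
from h import *
s=get_state(); print({k:np.round(v,3) for k,v in s.items()}); print(R.from_rotvec(s["tool_rot"]).as_matrix().round(2))
for n in("scene","side"):
    im,d,K,T=cap(n); np.savez(n+".npz",im=im,d=d,K=K,T=T); save(n+".png",im); print(n,T.round(2),(d>0).mean())
E
```

```text
{'time': np.float64(0.0), 'joint_positions': array([-1.116,  0.322, -0.07 ,  1.452,  0.023,  1.371, -0.057]), 'qd': array([ 0.001, -0.001, -0.001,  0.   ,  0.002, -0.001, -0.   ]), 'joint_torque': array([ 0.0000e+00, -4.9129e+01, -4.0300e-01, -3.1253e+01, -6.4000e-02,
        4.4000e-02,  0.0000e+00]), 'position': array([0.277, 0.587, 0.221]), 'tool_rot': array([-6.870e-01, -3.065e+00,  3.000e-03]), 'ft_force': array([-0.185,  0.717, -0.041]), 'torque': array([0.012, 0.029, 0.009]), 'grip_width': np.float64(1.0)}
[[-0.9   0.43 -0.  ]
 [ 0.43  0.9  -0.  ]
 [-0.   -0.   -1.  ]]
scene [[ 0.27  0.63 -0.73  1.59]
 [ 0.96 -0.17  0.2  -0.28]
 [ 0.   -0.75 -0.66  1.03]
 [ 0.    0.    0.    1.  ]] 0.9960835774739584
side [[ 0.98 -0.12  0.13  0.36]
 [-0.18 -0.71  0.68 -0.95]
 [ 0.01 -0.69 -0.72  1.1 ]
 [ 0.    0.    0.    1.  ]] 0.9959564208984375
```

View pics/scene.png

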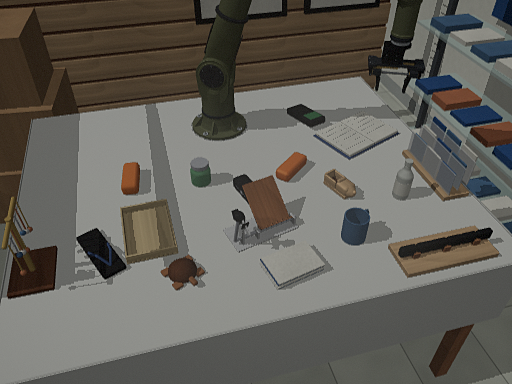

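View pics/side.png

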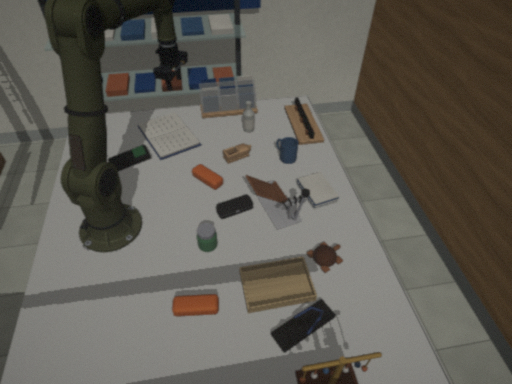

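The scene view shows the black case end at (244,186), the board at (268,202), the lever ball at (239,213), the clog at (340,185) and the tray at (150,230). The side view shows the case at (234,207), the clog at (237,153) and the tray at (277,285). Next I build a top-down map from both depth views.

```bash
cat > top.py <<'E'
from h import *
x0,x1,y0,y1,r=0.3,0.95,-0.42,0.35,0.001
H=np.zeros((int((x1-x0)/r),int((y1-y0)/r)));C=np.full(H.shape+(3,),40,np.uint8)
A=[]
for n in("scene","side"):
    z=np.load(n+".npz"); W=cloud(z["d"],z["K"],z["T"]); print(n,"table z",np.nanmedian(W[...,2][(abs(W[...,2])<.02)]).round(4))
    A.append(np.c_[W.reshape(-1,3),z["im"].reshape(-1,3)])
A=np.vstack(A); A=A[~np.isnan(A[:,0])]; A=A[(A[:,2]<.3)]; A=A[np.argsort(A[:,2])]
np.save("A.npy",A)
# picture: up = +x, left = +y
for a in A:
    i=int((x1-a[0])/r); j=int((y1-a[1])/r)
    if 1<=i<H.shape[0]-1 and 1<=j<H.shape[1]-1: C[i-1:i+2,j-1:j+2]=a[3:]
for k in range(0,77,10):
  cv2.putText(C,f"{y1-k/100:.2f}",(k*10,10),0,.35,(255,0,0)); C[:,k*10]=C[:,k*10]//2
for k in range(5,65,10):
  cv2.putText(C,f"{x1-k/100:.2f}",(0,k*10),0,.35,(255,0,0)); C[k*10]=C[k*10]//2
save("top.png",C[:600])
E
python3 top.py
```

```text
scene table z -0.0009
side table z 0.0017
```

View pics/top.png

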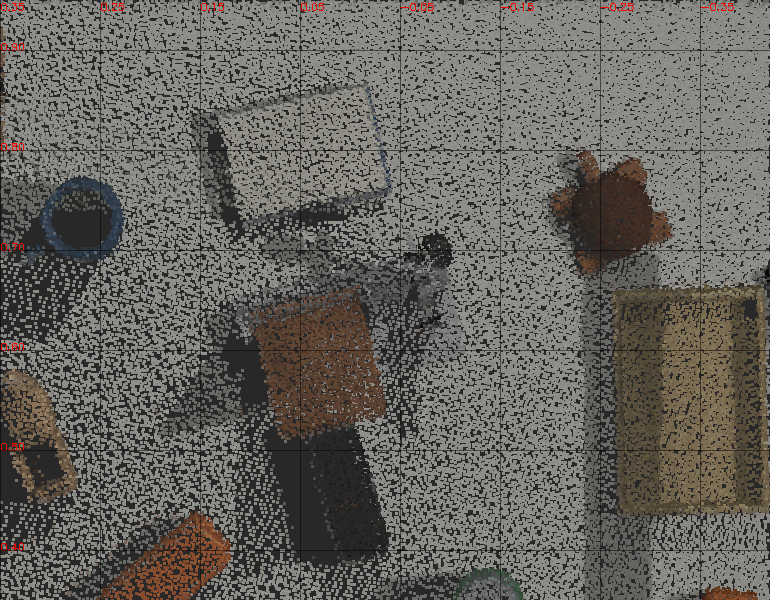

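The top map (1 mm per pixel) shows the board quad at (252,315)–(385,415) with the lip up, the case running from (345,430) to (360,560), the ball at about (430,250), the tray centred at about (690,400), and the clog at (35,435) with its toe up. Next come the numeric fits.

```bash
cat > fit.py <<'E'
from h import *
A=np.load("A.npy")
hsv=cv2.cvtColor(A[None,:,3:].astype(np.uint8),cv2.COLOR_RGB2HSV)[0].astype(int)
x,y,z=A[:,:3].T
def box(a,b,c,d): return (x>a)&(x<b)&(y>c)&(y<d)
def rect(m,l):
    p=A[m,:2].astype(np.float32); r=cv2.minAreaRect(p*1000); print(l,m.sum(),"rect",np.round(r,1).tolist() if 0 else r,"z",np.percentile(z[m],[2,50,98]).round(3))
# board plane
m=box(.5,.68,-.05,.12)&(hsv[:,0]<20)&(hsv[:,1]>70)&(z>.03)
P=A[m,:3]; 
for _ in range(4):
    c=P.mean(0); n=np.linalg.svd(P-c,full_matrices=False)[2][2]; n*=np.sign(n[2]); P=P[abs((P-c)@n)<.004]
print("board n",n,"tilt",np.arccos(n[2]),"yaw",np.arctan2(n[1],n[0]),"c",c,len(P)); rect(m,"board")
q3=P-c
m=box(.37,.52,-.06,.06)&(hsv[:,2]<75)&(z>.038)&(z<.06); rect(m,"case top")
m=box(.6,.76,-.13,-.03)&(hsv[:,2]<70)&(z>.09); rect(m,"ball")
print(A[m,:3].mean(0),A[m,:3].max(0),A[m,:3].min(0))
m=box(.42,.7,-.44,-.25)&(z>.024)&(z<.04)&(hsv[:,1]>50); rect(m,"tray rim")
m=box(.43,.62,.26,.42)&(hsv[:,0]<25)&(hsv[:,1]>60)&(z>.012); rect(m,"clog"); 
m2=m&(z>.035); rect(m2,"clog hi"); print(A[m,:3].mean(0))
m=box(.35,.46,.1,.28)&(hsv[:,1]>120)&(z>.012); rect(m,"orange")
m=box(.3,.46,-.2,-.06)&(z>.07); rect(m,"jar")
E
python3 fit.py
```

```text
board n [0.60963734 0.14951988 0.7784511 ] tilt 0.6786018562885539 yaw 0.24051288814572216 c [0.57779686 0.0266078  0.07740617] 1492
board 1996 rect ((588.6599731445312, 30.514240264892578), (136.6671905517578, 112.48665618896484), 14.628071784973145) z [0.032 0.072 0.12 ]
case top 489 rect ((455.44171142578125, 4.100006103515625), (132.88711547851562, 54.14125442504883), 15.98502254486084) z [0.038 0.044 0.05 ]
ball 273 rect ((668.9976806640625, -85.02123260498047), (91.84638977050781, 47.851898193359375), 13.811140060424805) z [0.093 0.147 0.165]
[ 0.68706222 -0.08256141  0.13423177] [ 0.71542637 -0.05519995  0.16654628] [ 0.6195959  -0.10287585  0.0900662 ]
tray rim 990 rect ((568.864990234375, -334.90289306640625), (266.1955261230469, 162.70498657226562), 1.4336568117141724) z [0.024 0.031 0.036]
clog 831 rect ((515.6718139648438, 315.9255676269531), (134.610595703125, 56.499488830566406), 19.112621307373047) z [0.013 0.038 0.052]
clog hi 477 rect ((515.4132080078125, 316.7677917480469), (133.22900390625, 55.004486083984375), 19.496671676635742) z [0.036 0.043 0.054]
[0.51398845 0.31013753 0.03498029]
orange 708 rect ((375.4710388183594, 182.2201385498047), (63.49641418457031, 135.41859436035156), 41.02979278564453) z [0.015 0.041 0.049]
jar 442 rect ((343.83892822265625, -139.09127807617188), (64.17394256591797, 65.56391906738281), 70.9234619140625) z [0.073 0.085 0.09 ]
```

```bash
cat >> fit.py <<'E'
print("----")
m=box(.37,.64,-.06,.08)&(hsv[:,2]<60)&(z>.012)&(z<.052); rect(m,"case all")
m&=z>.038; rect(m,"case top2")
c=np.array([.456,.004]);a=np.deg2rad(15.5);u=np.array([np.cos(a),np.sin(a)]);t=(A[m,:2]-c)@u
print(np.histogram(t,bins=np.arange(-.09,.15,.01)))
s=(A[m,:2]-c)@np.array([-u[1],u[0]]); print(np.percentile(s,[1,50,99]))
b=A[box(.66,.74,-.12,-.05)&(hsv[:,2]<70)&(z>.13)][:,:3]
M=np.c_[2*b,np.ones(len(b))]; sol=np.linalg.lstsq(M,(b**2).sum(1),rcond=None)[0]; print("ball",sol[:3],np.sqrt(sol[3]+sol[:3]@sol[:3]),len(b),b.min(0),b.max(0))
m=box(.45,.65,-.05,.12)&(hsv[:,0]<20)&(hsv[:,1]>70)&(z>.03); f=A[m,:3]; k=f[:,2]>.11; print("free edge",f[k].mean(0),np.ptp(f[k],0))
# tray
for l,mm in(("tray x",box(.4,.7,-.36,-.32)),("tray y",box(.5,.6,-.45,-.22))):
    w=mm&(z>.022)&(z<.04); print(l,A[w,:2].min(0),A[w,:2].max(0))
E
python3 fit.py | sed -n '/----/,$p'
```

```text
----
case all 706 rect ((515.6137084960938, 3.955944061279297), (255.08023071289062, 78.90249633789062), 10.283773422241211) z [0.015 0.042 0.049]
case top2 473 rect ((508.5484619140625, 6.726184844970703), (237.3391571044922, 68.33048248291016), 5.529862403869629) z [0.038 0.044 0.049]
(array([ 0,  0, 23, 42, 55, 48, 53, 53, 31, 33, 23, 26, 23, 27, 28,  6,  0,
        0,  0,  0,  0,  0,  0]), array([-9.00000000e-02, -8.00000000e-02, -7.00000000e-02, -6.00000000e-02,
       -5.00000000e-02, -4.00000000e-02, -3.00000000e-02, -2.00000000e-02,
       -1.00000000e-02, -4.16333634e-17,  1.00000000e-02,  2.00000000e-02,
        3.00000000e-02,  4.00000000e-02,  5.00000000e-02,  6.00000000e-02,
        7.00000000e-02,  8.00000000e-02,  9.00000000e-02,  1.00000000e-01,
        1.10000000e-01,  1.20000000e-01,  1.30000000e-01,  1.40000000e-01]))
[-0.02652952 -0.00431236  0.02229388]
ball [ 0.69733321 -0.08505471  0.14905765] 0.016109071480441675 157 [ 0.68226624 -0.10287585  0.13024636] [ 0.71542637 -0.06969745  0.16654628]
free edge [0.5324392  0.015451   0.11604282] [0.04272559 0.10582972 0.0148801 ]
tray x [ 0.43565026 -0.35964763] [ 0.66244854 -0.32044167]
tray y [ 0.50014902 -0.41695819] [ 0.59975004 -0.26288455]
```

```bash
cat > go.py <<'E'
# go.py x y z [yawdeg of tool y]: turn units, then shift units in the tool frame after that turn
import sys; from h import *
a=[float(v) for v in sys.argv[1:]]; s=get_state(); M=R.from_rotvec(s["tool_rot"]).as_matrix()
yw=np.degrees(np.arctan2(M[1,1],M[0,1])); t=0
if len(a)>3: t=-((a[3]-yw+90)%180-90)
M2=M@R.from_euler("z",t,degrees=True).as_matrix()
print("t",s["time"].round(2),"pos",np.round(s["position"],4),"yaw",yw.round(1),"q",s["joint_positions"].round(2),"F",s["ft_force"].round(1),"w",s["grip_width"].round(3))
print("turn",round(t/5,2),"shift",(M2.T@(np.array(a[:3])-s["position"])/.04).round(2))
E
python3 go.py .445 0 .15 105.5
```

```text
Traceback (most recent call last):
  File "go.py", line 7, in <module>
    print("t",s["time"].round(2),"pos",np.round(s["position"],4),"yaw",yw.round(1),"q",s["joint_positions"].round(2),"F",s["ft_force"].round(1),"w",s["grip_width"].round(3))
              ^^^^^^^^^^^^^^^
AttributeError: 'float' object has no attribute 'round'
```

```bash
sed -i 's/^print("t".*/print(*[np.round(v,3) for v in (s["time"],s["position"],yw,s["joint_positions"],s["ft_force"],s["grip_width"])])/' go.py
python3 go.py .47 .2 .2 105.5; python3 go.py .445 0 .15 105.5
```

```text
0.1 [0.277 0.587 0.222] 64.744 [-1.116  0.322 -0.07   1.452  0.023  1.371 -0.057] [ 0.736 -0.089 -0.053] 1.001
turn -8.15 shift [ -2.06 -10.62   0.55]
0.1 [0.277 0.587 0.222] 64.744 [-1.116  0.322 -0.07   1.452  0.023  1.371 -0.057] [ 0.736 -0.089 -0.053] 1.001
turn -8.15 shift [ -0.12 -15.27   1.81]
```

```bash
python3 -m jog '[[[1,0,0,0,-1],[1,0,0,0,-1],[1,0,0,0,-1],[1,0,0,0,-1],[1,0,0,0,-1],[1,0,0,0,-1],[1,0,0,0,-1],[1,0,0,0,-1],[1,-0.2,-1,0.05,-0.15],[1,-0.2,-1,0.05,0]]]' 20
python3 -m jog '[[[1,-0.2,-1,0.05,0],[1,-0.2,-1,0.05,0],[1,-0.2,-1,0.05,0],[1,-0.2,-1,0.05,0],[1,-0.2,-1,0.05,0],[1,-0.2,-1,0.05,0],[1,-0.2,-1,0.05,0],[1,-0.2,-1,0.05,0],[1,0,-0.6,0,0]]]'
python3 go.py .445 0 .15 105.5
```

```text
time: 1.35
position: [0.3136, 0.5139, 0.2177]
tool_rot: [0.425, -3.112, 0.001]
ft_force: [0.5, -0.3, -0.3]
grip_width: 1.0
time: 2.48
position: [0.4679, 0.1978, 0.202]
tool_rot: [0.419, -3.113, 0.001]
ft_force: [-0.3, 0.3, 0.5]
grip_width: 1.005
2.475 [0.468 0.198 0.202] 105.335 [-0.582  0.03   0.132  1.83  -0.003  1.282  1.389] [-0.305  0.345  0.517] 1.005
turn -0.03 shift [ 1.87 -4.61  1.31]
```

```bash
python3 -m jog '[[[1,0.35,-0.9,0,0],[1,0.35,-0.9,0,0],[1,0.35,-0.9,0,0],[1,0.35,-0.95,0,0],[1,0.35,-0.95,0,0],[1,0,0,0,0]]]'
python3 - <<'E'
from h import *
im,d,K,T=cap("wrist"); np.savez("w1.npz",im=im,d=d,K=K,T=T); save("w1.png",im); W=cloud(d,K,T); print(T.round(3))
h=cv2.cvtColor(im,cv2.COLOR_RGB2HSV)
m=(h[...,2]<75)&(W[...,2]>.036)&(W[...,2]<.056)&(W[...,0]>.36)&(abs(W[...,1])<.08)
p=W[m]; print(len(p),cv2.minAreaRect((p[:,:2]*1000).astype(np.float32)),p.min(0),p.max(0))
E
```

```text
time: 3.22
position: [0.4484, 0.0011, 0.2024]
tool_rot: [0.414, -3.114, 0.0]
ft_force: [0.8, 0.2, 0.1]
grip_width: 0.999
[[-0.262  0.936  0.237  0.383]
 [ 0.965  0.254  0.065 -0.016]
 [ 0.     0.246 -0.969  0.365]
 [ 0.     0.     0.     1.   ]]
6254 ((453.0603332519531, 5.610542297363281), (129.93142700195312, 53.57708740234375), 15.205184936523438) [ 0.38708143 -0.03392991  0.03600924] [0.52226984 0.04696144 0.04693624]
```

View pics/w1.png

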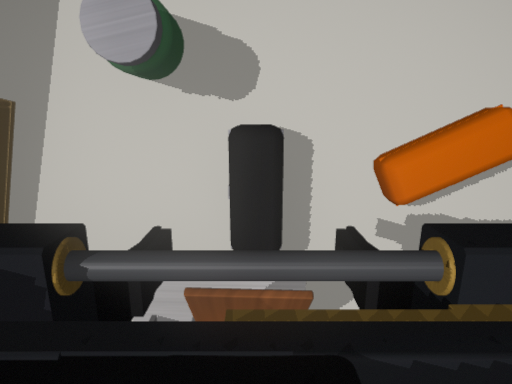

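The wrist view shows the case at (256,190), upright between the fingers, with the board edge at (250,300). The jar at (130,30) and the orange case are well clear.

```bash
python3 go.py .442 .0025 .009 105.3
```

```text
3.275 [0.449 0.003 0.202] 105.32 [-0.405 -0.114  0.317  1.961  0.036  1.289  1.738] [-0.738 -0.591  0.55 ] 0.999
turn 0.0 shift [0.17 0.02 4.84]
```

```bash
python3 -m jog '[[[1,0.17,0,0.9,0],[1,0,0,1,0],[1,0,0,1,0],[1,0,0,1,0],[1,0,0,0.6,0],[1,0,0,0.34,0],[0.4,0,0,0,0],[0.4,0,0,0,0],[0.4,0,0,0,0],[0.4,0,0,0,0]]]' 20
python3 go.py .435 -.1 .012
```

```text
time: 4.53
position: [0.4431, 0.0027, 0.0097]
tool_rot: [-0.423, 3.111, 0.0]
ft_force: [-0.4, 0.7, 2.5]
grip_width: 0.645
4.525 [0.443 0.003 0.01 ] 105.49 [-0.39   0.113  0.339  2.18  -0.05   0.854  1.821] [-0.406  0.655  2.537] 0.645
turn 0.0 shift [ 0.88 -2.42 -0.06]
```

```bash
python3 -m jog '[[[0.4,0.3,0,-0.08,0],[0.4,0.15,-0.5,0,0],[0.4,0.15,-0.7,0,0],[0.4,0.15,-0.7,0,0],[0.4,0.1,-0.6,0,0],[0.4,0,0,0,0]]]'
python3 go.py .55 -.33 .12 92
```

```text
time: 5.28
position: [0.4354, -0.1046, 0.0123]
tool_rot: [0.417, -3.113, 0.0]
ft_force: [-0.1, -0.3, -1.6]
grip_width: 0.644
5.275 [ 0.435 -0.105  0.012] 105.273 [-0.247  0.122  0.445  2.17  -0.068  0.864  2.077] [-0.11  -0.316 -1.649] 0.644
turn 2.65 shift [-2.67 -5.73 -2.69]
```

```bash
python3 -m jog '[[[0.4,0,0,-0.7,0],[0.4,0,0,-0.9,0],[0.4,0,0,-0.9,0.9],[0.4,0,0,0,0.9],[0.4,0,0,0,0.9],[0.4,0,0,0,0]]]'
python3 go.py .536 -.34 .11 92
```

```text
time: 6.02
position: [0.4356, -0.1018, 0.112]
tool_rot: [0.058, -3.141, -0.001]
ft_force: [0.5, 0.3, -2.3]
grip_width: 0.64
6.025 [ 0.436 -0.102  0.112] 92.109 [-0.27  -0.036  0.436  2.082  0.017  1.093  1.766] [ 0.514  0.329 -2.298] 0.64
turn 0.02 shift [-2.3  -6.04  0.04]
```

```bash
python3 -m jog '[[[0.4,-0.33,-0.86,0,0],[0.4,-0.33,-0.86,0,0],[0.4,-0.33,-0.86,0,0],[0.4,-0.33,-0.86,0,0],[0.4,-0.33,-0.86,0,0],[0.4,-0.33,-0.86,0,0],[0.4,-0.33,-0.86,0,0],[0.4,0,0,0,0]]]'
python3 - <<'E'
from h import *
im,d,K,T=cap("wrist"); save("w2.png",im)
E
python3 go.py .536 -.34 .018 92
```

```text
time: 7.02
position: [0.5365, -0.3427, 0.1114]
tool_rot: [0.052, -3.14, 0.003]
ft_force: [-0.5, 0.8, -1.3]
grip_width: 0.638
7.075 [ 0.536 -0.341  0.111] 91.979 [ 0.055  0.407  0.593  1.641 -0.242  1.169  2.311] [-0.981  0.116 -0.836] 0.643
turn -0.0 shift [0.01 0.01 2.33]
```

View pics/w2.png

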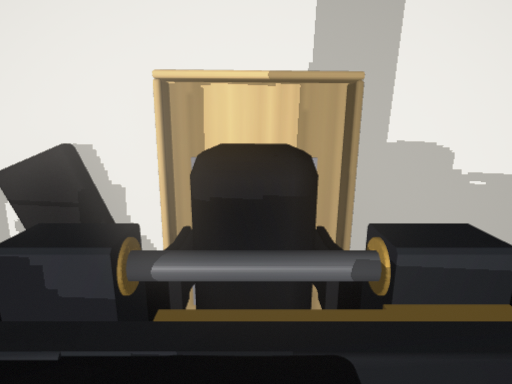

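The case (255,230) is held and centred between the tray walls at columns 160 and 355. I'll lower and release it.

```bash
python3 -m jog '[[[0.4,0,0,0.8,0],[0.4,0,0,0.8,0],[0.4,0,0,0.5,0],[0.4,0,0,0.22,0],[0.4,0,0,0,0],[0.9,0,0,0,0],[0.9,0,0,0,0],[0.9,0,0,0,0],[0.9,0,0,-0.6,0],[0.9,0,0,-1,0]]]'
python3 -m jog '[[[0.9,0,0,-1,0],[0.9,0,0,-1,0],[0.9,0,0,-1,0],[0.9,0,0,0,0]]]'
python3 - <<'E'
from h import *
im,d,K,T=cap("wrist"); W=cloud(d,K,T); h=cv2.cvtColor(im,cv2.COLOR_RGB2HSV)
m=(h[...,2]<75)&(W[...,2]>.035)&(W[...,2]<.065)&(W[...,0]>.42)&(W[...,0]<.66)&(W[...,1]>-.41)&(W[...,1]<-.27)
p=W[m]; print(len(p),cv2.minAreaRect((p[:,:2]*1000).astype(np.float32)),np.percentile(p[:,2],[2,50,98]))
z=(W[...,2]>.026)&(W[...,2]<.04)&(h[...,1]>60); print(cv2.minAreaRect((W[z][:,:2]*1000).astype(np.float32)))
E
python3 go.py .697 -.085 .2 103.8
```

```text
time: 8.32
position: [0.5361, -0.3396, 0.0829]
tool_rot: [0.055, -3.138, -0.002]
ft_force: [0.9, 0.1, -0.5]
grip_width: 0.901
time: 8.82
position: [0.5388, -0.3419, 0.2077]
tool_rot: [-0.054, 3.134, -0.005]
ft_force: [-0.4, 0.1, -0.3]
grip_width: 0.903
6376 ((546.8965454101562, -340.16156005859375), (128.8465576171875, 54.98418045043945), 1.7868051528930664) [0.04084502 0.04987148 0.05176683]
((494.5895080566406, -319.579345703125), (239.8538818359375, 391.3013000488281), 63.43075942993164)
8.875 [ 0.538 -0.341  0.205] 91.984 [ 0.034  0.334  0.619  1.535 -0.198  1.332  2.279] [ 0.06  -0.257 -0.18 ] 0.901
turn -2.36 shift [-5.39  5.27  0.14]
```

The case is in the tray (top at 50 mm, 2–3 mm off centre). Next is the lever ball.

```bash
python3 -m jog '[[[1,0,0,-0.1,-0.8],[1,0,0,0,-0.8],[1,0,0,0,-0.78],[1,-0.77,0.75,0,0],[1,-0.77,0.75,0,0],[1,-0.77,0.75,0,0],[1,-0.77,0.75,0,0],[1,-0.77,0.75,0,0],[1,-0.77,0.75,0,0],[1,-0.77,0.75,0,0]]]'
python3 - <<'E'
from h import *
im,d,K,T=cap("wrist"); W=cloud(d,K,T); h=cv2.cvtColor(im,cv2.COLOR_RGB2HSV)
save("w3.png",im)
E
python3 go.py .697 -.085 .133 103.9
```

```text
time: 10.12
position: [0.6958, -0.0832, 0.2055]
tool_rot: [0.38, -3.116, -0.001]
ft_force: [-0.2, 0.1, 0.5]
grip_width: 0.999
10.175 [ 0.699 -0.074  0.205] 104.394 [-0.249  0.466  0.458  1.34  -0.209  1.384  2.028] [ 1.367  5.482 -0.807] 1.0
turn 0.1 shift [ 0.11 -0.26  1.79]
```

View pics/w3.png

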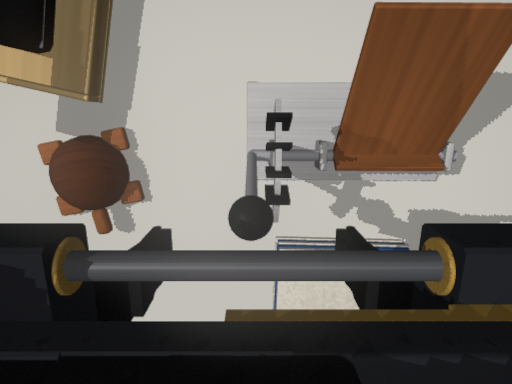

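The ball at (250,217) is centred between the fingers. Its lever rod and the quadrant marks are at (278,120–195), and the turtle at (90,172) is clear.

```bash
python3 -m jog '[[[1,0,0,0,0],[1,0,0,0,0]]]'; python3 go.py .697 -.085 .133 103.9
```

```text
time: 10.42
position: [0.6949, -0.0864, 0.2064]
tool_rot: [0.377, -3.117, 0.001]
ft_force: [-0.3, -0.6, -0.5]
grip_width: 0.998
10.425 [ 0.695 -0.086  0.206] 103.783 [-0.242  0.461  0.467  1.345 -0.204  1.385  2.031] [-0.292 -0.568 -0.453] 0.998
turn -0.02 shift [-0.06  0.02  1.84]
```

```bash
python3 -m jog '[[[1,-0.06,0,0.6,0],[1,0,0,0.6,0],[1,0,0,0.4,0],[1,0,0,0.22,0],[0.2,0,0,0,0],[0.2,0,0,0,0],[0.2,0,0,0,0],[0.2,0,0,0,0],[0.2,0,0,0,0]]]' 25
python3 go.py .697 -.085 .133 103.9
```

```text
time: 11.55
position: [0.6984, -0.0841, 0.1348]
tool_rot: [-0.38, 3.118, -0.0]
ft_force: [-0.5, -0.1, 0.1]
grip_width: 0.518
11.55 [ 0.698 -0.084  0.135] 103.902 [-0.239  0.507  0.451  1.425 -0.225  1.259  2.045] [-0.545 -0.057  0.099] 0.518
turn 0.0 shift [ 0.04 -0.01  0.05]
```

```bash
python3 -m jog '[[[0.2,0,0,0,0],[0.2,0,0,0,0],[0.2,0,0,0,0],[0.2,0,0,0,0]]]' 25
python3 go.py .697 -.085 .133 103.9
```

```text
time: 12.05
position: [0.6984, -0.0846, 0.1346]
tool_rot: [-0.38, 3.118, -0.001]
ft_force: [1.3, -0.9, -1.0]
grip_width: 0.351
12.05 [ 0.698 -0.085  0.135] 103.88 [-0.239  0.508  0.451  1.426 -0.224  1.259  2.045] [ 1.324 -0.9   -1.023] 0.351
turn -0.0 shift [ 0.04 -0.    0.04]
```

```bash
python3 -m jog '[[[0.2,0.27,0,-0.05,0],[0.2,0.275,0,-0.025,0],[0.2,0.275,0,0,0],[0.2,0.275,0,0.02,0],[0.2,0.275,0,0.045,0],[0.2,0.27,0,0.07,0],[0.2,0.26,0,0.09,0],[0.2,0.25,0,0.11,0],[0.2,0.05,0,0.02,0],[0.2,0,0,0,0]]]'
python3 go.py .697 -.085 .133 103.9
```

```text
time: 13.3
position: [0.6114, -0.1056, 0.1239]
tool_rot: [0.379, -3.117, -0.001]
ft_force: [0.2, -1.8, 6.2]
grip_width: 0.351
13.3 [ 0.611 -0.106  0.124] 103.867 [-0.258  0.344  0.474  1.665 -0.168  1.175  2.07 ] [ 0.225 -1.783  6.164] 0.351
turn -0.01 shift [-2.2  -0.01 -0.23]
```

```bash
python3 -m jog '[[[0.7,0,0,0,0],[0.7,0,0,0,0],[0.7,0,0,0,0],[0.7,0,0,-0.3,0],[0.9,0,0,-0.9,0],[1,0,0,-1,0],[1,0,0,-0.5,0],[1,0,0,0,0]]]'
python3 - <<'E'
from h import *
A=[]
for n in("scene","side"):
    im,d,K,T=cap(n); W=cloud(d,K,T); save(n+"2.png",im); A.append(np.c_[W.reshape(-1,3),im.reshape(-1,3)])
A=np.vstack(A);A=A[~np.isnan(A[:,0])]
hsv=cv2.cvtColor(A[None,:,3:].astype(np.uint8),cv2.COLOR_RGB2HSV)[0].astype(int); x,y,z=A[:,:3].T
m=(x>.44)&(x<.7)&(y>-.09)&(y<.12)&(hsv[:,0]<20)&(hsv[:,1]>70)&(z>.015)&(z<.036); P=A[m,:3]
print("board",cv2.minAreaRect((P[:,:2]*1000).astype(np.float32)),np.percentile(z[m],[2,50,98]))
c=P.mean(0); n=np.linalg.svd(P-c,full_matrices=False)[2][2]; print(n,len(P))
E
python3 go.py .53 .32 .2 109
```

```text
time: 14.3
position: [0.6136, -0.1054, 0.2329]
tool_rot: [-0.38, 3.116, -0.001]
ft_force: [-0.5, -0.4, -0.5]
grip_width: 0.985
board ((564.3241577148438, 26.356090545654297), (155.9590301513672, 112.89502716064453), 14.32949161529541) [0.02057668 0.0262742  0.03330957]
[-0.00809948 -0.00357598  0.9999608 ] 1724
14.4 [ 0.612 -0.105  0.23 ] 103.902 [-0.274  0.272  0.491  1.532 -0.13   1.371  2.041] [-0.47  -0.627 -0.883] 0.997
turn -1.02 shift [-1.52 10.71  0.76]
```

```bash
python3 -m jog '[[[1,0,0,0,-1],[1,-0.15,1,0,0],[1,-0.15,1,0,0],[1,-0.15,1,0,0],[1,-0.15,1,0.1,0],[1,-0.15,1,0.1,0],[1,-0.15,1,0.1,0],[1,-0.15,1,0.1,0],[1,-0.15,1,0.1,0],[1,-0.15,1,0.1,0]]]'
python3 -m jog '[[[1,-0.15,1,0.1,0],[1,0,0.7,0,0],[1,0,0,0,0],[1,0,0,0,0]]]'
python3 - <<'E'
from h import *
im,d,K,T=cap("wrist"); W=cloud(d,K,T); save("w4.png",im); h=cv2.cvtColor(im,cv2.COLOR_RGB2HSV)
m=(h[...,0]<25)&(h[...,1]>50)&(W[...,2]>.01)&(W[...,2]<.065)&(abs(W[...,0]-.516)<.11)&(abs(W[...,1]-.316)<.09)
p=W[m]; print(len(p),cv2.minAreaRect((p[:,:2]*1000).astype(np.float32)),p.min(0),p.max(0))
E
python3 go.py .53 .32 .2 109
```

```text
time: 15.65
position: [0.5459, 0.2537, 0.2049]
tool_rot: [0.515, -3.096, 0.002]
ft_force: [-0.8, 0.3, 0.1]
grip_width: 1.0
time: 16.15
position: [0.5311, 0.3174, 0.2021]
tool_rot: [0.514, -3.098, 0.003]
ft_force: [-0.1, -0.2, 0.0]
grip_width: 0.998
5633 ((515.7282104492188, 320.2940368652344), (128.83175659179688, 49.9525260925293), 20.585397720336914) [0.44861261 0.27615521 0.01105944] [0.57611148 0.3552259  0.05457584]
16.2 [0.531 0.317 0.202] 108.769 [-0.762  0.265  0.218  1.569 -0.057  1.315  1.362] [ 0.726 -0.233  0.343] 1.002
turn -0.05 shift [0.01 0.08 0.06]
```

View pics/w4.png

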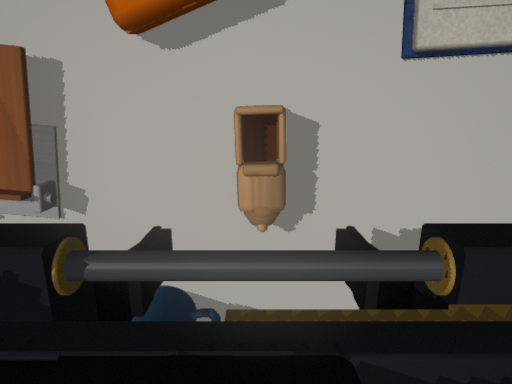

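The wrist view shows the clog with its toe tip at (262,230), pointing to world +x, and its hollow heel at (261,135). The solid instep sits at about (261,188).

```bash
python3 go.py .5297 .3255 .009 110.4
```

```text
16.2 [0.531 0.317 0.202] 108.769 [-0.762  0.265  0.218  1.569 -0.057  1.315  1.362] [ 0.726 -0.233  0.343] 1.002
turn -0.33 shift [-0.04  0.22  4.84]
```

```bash
python3 -m jog '[[[1,0,0.2,0.8,-0.33],[1,-0.04,0,1,0],[1,0,0,1,0],[1,0,0,1,0],[1,0,0,0.7,0],[1,0,0,0.34,0],[0.3,0,0,0,0],[0.3,0,0,0,0],[0.3,0,0,0,0],[0.3,0,0,0,0]]]' 20
python3 -m jog '[[[0.3,0,0,0,0],[0.3,0,0,0,0],[0.3,0,0,-0.5,0],[0.3,0,0,-0.9,0],[0.3,0,0,-0.9,0],[0.3,0,0,0,0]]]'
python3 go.py .5735 .0286 .1 104
```

```text
time: 17.45
position: [0.5304, 0.3277, 0.0107]
tool_rot: [-0.56, 3.09, 0.001]
ft_force: [-0.1, -0.2, -0.1]
grip_width: 0.633
time: 18.2
position: [0.5319, 0.3289, 0.1059]
tool_rot: [-0.559, 3.085, 0.005]
ft_force: [0.4, 0.0, -1.0]
grip_width: 0.575
18.2 [0.532 0.329 0.106] 110.555 [-0.762  0.343  0.203  1.67  -0.076  1.129  1.391] [ 0.423  0.02  -0.969] 0.575
turn 1.31 shift [ 0.81 -7.54  0.12]
```

```bash
python3 -m jog '[[[0.3,0,0,0,0.65],[0.3,0,0,0,0.66],[0.3,0.1,-0.94,0,0],[0.3,0.1,-0.94,0,0],[0.3,0.1,-0.94,0,0],[0.3,0.1,-0.94,0,0],[0.3,0.1,-0.94,0,0],[0.3,0.1,-0.94,0,0],[0.3,0.1,-0.94,0,0],[0.3,0.1,-0.87,0,0]]]'
python3 -m jog '[[[0.3,0,0,0,0],[0.3,0,0,0,0]]]'
python3 - <<'E'
from h import *
im,d,K,T=cap("wrist"); save("w5.png",im)
E
python3 go.py .574 .032 .04 104
```

```text
time: 19.45
position: [0.5699, 0.0291, 0.1005]
tool_rot: [0.382, -3.116, -0.0]
ft_force: [0.6, 0.8, -2.1]
grip_width: 0.579
time: 19.7
position: [0.5701, 0.0313, 0.1008]
tool_rot: [0.383, -3.116, -0.002]
ft_force: [-0.4, 0.5, -2.9]
grip_width: 0.572
19.75 [0.57  0.032 0.101] 104.089 [-0.43   0.254  0.377  1.809 -0.105  1.1    1.8  ] [ 0.313  0.939 -1.35 ] 0.574
turn 0.02 shift [-0.09 -0.02  1.52]
```

View pics/w5.png

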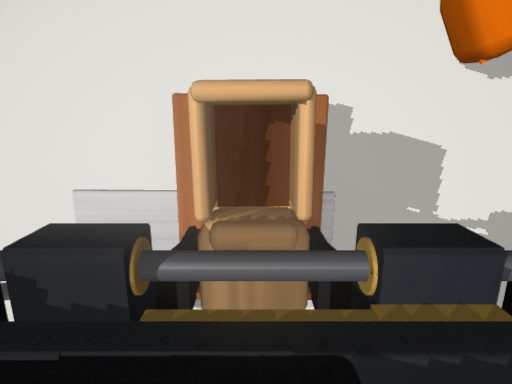

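The clog (255,190) is centred and parallel over the board (columns 178–325). I'll lower it onto the board.

```bash
python3 -m jog '[[[0.3,-0.08,0,0.5,0],[0.3,0,0,0.5,0],[0.3,0,0,0.3,0],[0.3,0,0,0.2,0],[0.3,0,0,0.08,0],[0.3,0,0,0,0]]]'
python3 go.py .574 .032 .037 104
```

```text
time: 20.5
position: [0.5743, 0.0312, 0.0387]
tool_rot: [-0.383, 3.118, 0.0]
ft_force: [0.1, 0.2, -1.4]
grip_width: 0.575
20.5 [0.574 0.031 0.039] 103.995 [-0.414  0.335  0.366  1.851 -0.142  0.981  1.828] [ 0.141  0.237 -1.428] 0.575
turn -0.0 shift [0.   0.02 0.04]
```

```bash
python3 -m jog '[[[0.3,0,0,0.04,0],[0.3,0,0,0,0],[0.85,0,0,0,0],[0.85,0,0,0,0],[0.85,0,0,0,0],[0.85,0,0,0,0],[0.85,0,0,-0.5,0],[0.85,0,0,-1,0],[0.85,0,0,-1,0],[0.85,0,0,-1,0]]]'
python3 -m jog '[[[1,0,0,-0.8,0],[1,0,0,0,0],[1,0,0,0,0]]]'
cat > clog.py <<'E'
from h import *
A=[]
for n in("scene","side"):
    im,d,K,T=cap(n); W=cloud(d,K,T); save(n+"3.png",im); A.append(np.c_[W.reshape(-1,3),im.reshape(-1,3)])
A=np.vstack(A);A=A[~np.isnan(A[:,0])]
hsv=cv2.cvtColor(A[None,:,3:].astype(np.uint8),cv2.COLOR_RGB2HSV)[0].astype(int); x,y,z=A[:,:3].T
O=np.array([.564,.0265]);a=np.deg2rad(14);u=np.array([np.cos(a),np.sin(a)])
s=(A[:,:2]-O)@u; t=(A[:,:2]-O)@np.array([-u[1],u[0]])
m=(abs(s)<.1)&(abs(t)<.07)&(hsv[:,0]<25)&(hsv[:,1]>60)&(z>.052)&(z<.1)
r=np.c_[s[m],t[m]]*1000; print(cv2.minAreaRect(r.astype(np.float32)),m.sum(),z[m].max(),r.min(0),r.max(0))
m=(abs(s-.017)<.03)&(abs(t+.14)<.03)&(z>.115)&(z<.17); print("ball", A[m,:3].mean(0),s[m].mean(),t[m].mean(),z[m].max())
E
python3 clog.py; python3 go.py .6135 -.1055 .125 104
```

```text
time: 21.75
position: [0.5739, 0.0311, 0.1783]
tool_rot: [-0.383, 3.118, 0.0]
ft_force: [-0.2, 0.4, 0.5]
grip_width: 0.849
time: 22.12
position: [0.5735, 0.0312, 0.2082]
tool_rot: [0.383, -3.117, -0.0]
ft_force: [-0.2, 0.1, -0.8]
grip_width: 0.992
((-5.561012268066406, -0.0251617431640625), (134.85305786132812, 52.506507873535156), 1.1329461336135864) 771 0.08422090151877692 [-72.90488931 -27.15127579] [61.95108756 25.8898985 ]
ball [ 0.61697261 -0.10895782  0.14403939] 0.018628884577319097 -0.1442493741727931 0.15696656122526764
22.225 [0.573 0.031 0.207] 103.994 [-0.446  0.172  0.39   1.678 -0.067  1.307  1.771] [0.219 0.132 0.495] 0.998
turn -0.0 shift [-0.16 -3.56  2.06]
```

```bash
python3 -m jog '[[[1,-0.04,-0.89,0,0],[1,-0.04,-0.89,0,0],[1,-0.04,-0.89,0,0],[1,-0.04,-0.89,0,0],[1,0,0,0,0],[1,0,0,0,0]]]'
python3 go.py .6145 -.1053 .1235 104
```

```text
time: 22.98
position: [0.6142, -0.1045, 0.2078]
tool_rot: [0.383, -3.116, -0.002]
ft_force: [-0.4, 1.0, 0.2]
grip_width: 0.999
22.975 [ 0.614 -0.104  0.208] 104.021 [-0.262  0.287  0.476  1.558 -0.135  1.331  2.045] [-0.424  1.01   0.213] 0.999
turn 0.0 shift [-0.01 -0.02  2.11]
```

```bash
python3 -m jog '[[[0.8,0,0,0.7,0],[0.6,0,0,0.7,0],[0.55,0,0,0.5,0],[0.5,0,0,0.2,0],[0.2,0,0,0,0],[0.2,0,0,0,0],[0.2,0,0,0,0],[0.2,0,0,0,0],[0.2,0,0,0,0],[0.2,0,0,0,0]]]' 25
python3 -m jog '[[[0.2,0,0,0,0],[0.2,0,0,0,0]]]'
python3 go.py .6145 -.1053 .1235 104
```

```text
time: 24.22
position: [0.615, -0.1048, 0.1259]
tool_rot: [-0.383, 3.117, 0.001]
ft_force: [-1.4, 2.6, 6.7]
grip_width: 0.351
time: 24.48
position: [0.615, -0.1048, 0.1258]
tool_rot: [-0.383, 3.117, 0.001]
ft_force: [-2.2, 3.6, 5.3]
grip_width: 0.356
24.475 [ 0.615 -0.105  0.126] 104.021 [-0.25   0.347  0.464  1.656 -0.167  1.177  2.069] [-2.248  3.598  5.319] 0.356
turn 0.0 shift [ 0.02 -0.01  0.06]
```

```bash
python3 -m jog '[[[0.2,-0.1,0,-0.045,0],[0.2,-0.1,0,-0.045,0],[0.2,-0.1,0,-0.037,0],[0.2,-0.1,0,-0.037,0],[0.2,-0.1,0,-0.03,0],[0.2,-0.1,0,-0.03,0],[0.2,-0.105,0,-0.025,0],[0.2,-0.105,0,-0.025,0]]]'
python3 -m jog '[[[0.2,-0.105,0,-0.017,0],[0.2,-0.105,0,-0.017,0],[0.2,-0.105,0,-0.01,0],[0.2,-0.105,0,-0.01,0],[0.2,-0.105,0,-0.003,0],[0.2,-0.105,0,-0.003,0],[0.2,-0.105,0,0.003,0],[0.2,-0.105,0,0.003,0],[0.2,0,0,0,0],[0.2,0,0,0,0]]]'
python3 - <<'E'
from h import *
s=get_state(); O=np.array([.564,.0265]); a=np.deg2rad(14); u=np.array([np.cos(a),np.sin(a)])
x=(np.array(s["position"][:2])-O)@u; print(s["time"],s["position"],s["ft_force"],s["grip_width"],"q",.46+np.arcsin((x-.075)/.13))
for n in("scene","side"):
    im,d,K,T=cap(n); W=cloud(d,K,T); save(n+"4.png",im)
    h=cv2.cvtColor(im,cv2.COLOR_RGB2HSV)
    t=(W[...,:2]-O)@np.array([-u[1],u[0]]); sx=(W[...,:2]-O)@u
    m=(h[...,0]<15)&(h[...,1]>100)&(abs(t)>.03)&(abs(t)<.052)&(abs(sx)<.06)&(W[...,2]>.03)
    P=np.c_[sx[m],W[...,2][m]]; f=np.polyfit(P[:,0],P[:,1],1) if len(P)>20 else [0]; print(n,len(P),"tilt",-np.arctan(f[0]))
E
python3 - <<'E'
import cv2,numpy as np
a=cv2.imread("pics/scene4.png")[140:260,170:370]; b=cv2.imread("pics/side4.png")[110:230,180:380]
cv2.imwrite("pics/c4.png",np.hstack([cv2.resize(i,None,fx=2,fy=2) for i in(a,b)]))
E
```

```text
time: 25.48
position: [0.6432, -0.098, 0.1354]
tool_rot: [0.381, -3.112, -0.002]
ft_force: [-7.4, 2.4, 5.3]
grip_width: 0.353
time: 26.72
position: [0.6777, -0.0896, 0.1383]
tool_rot: [0.382, -3.116, -0.001]
ft_force: [-4.1, 1.9, 5.0]
grip_width: 0.352
26.725 [ 0.67771866 -0.08961479  0.13825785] [-4.10795407  1.94868516  5.00342341] 0.351777886601612 q 0.5157983476213523
scene 269 tilt 0.4722992335088883
side 127 tilt 0.4866514459262053
```

View pics/c4.png

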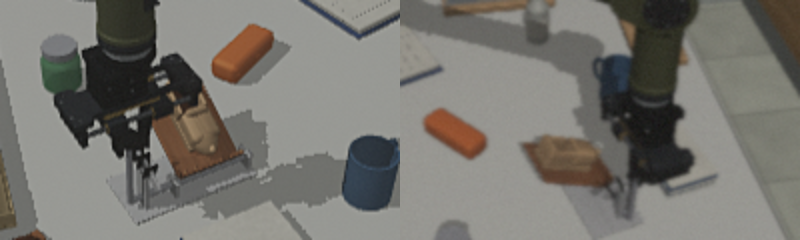

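The board is tilted with the clog standing on it, at about (195,125) left and (565,150) right. I'll nudge the lever slightly further, let go and recheck.

```bash
python3 -m jog '[[[0.2,-0.04,0,0,0],[0.2,0,0,0,0],[0.7,0,0,0,0],[0.7,0,0,0,0],[0.7,0,0,0,0],[0.7,0,0,0,0],[0.7,0,0,-0.3,0],[0.8,0,0,-0.8,0],[0.9,0,0,-1,0],[1,0,0,-0.8,0]]]'
python3 -m jog '[[[1,0.7,0.2,-0.5,0],[1,0.8,0,0,0],[1,0.8,0,0,0],[1,0.7,0,0,0],[1,0,0,0,0],[1,0,0,0,0]]]'
python3 - <<'E'
from h import *
O=np.array([.564,.0265]); a=np.deg2rad(14); u=np.array([np.cos(a),np.sin(a)])
B=[];Cc=[]
for n in("scene","side","wrist"):
    im,d,K,T=cap(n); W=cloud(d,K,T); save(n+"5.png",im); h=cv2.cvtColor(im,cv2.COLOR_RGB2HSV)
    S=np.stack([(W[...,:2]-O)@u,(W[...,:2]-O)@np.array([-u[1],u[0]]),W[...,2]],-1)
    k=(h[...,0]<25)&(h[...,1]>60)&(S[...,0]>-.1)&(S[...,0]<.1)&(abs(S[...,1])<.056)&(S[...,2]>.03)&(S[...,2]<.2)
    P=S[k]; e=P[(abs(P[:,1])>.031)&(P[:,0]<.055)]
    for _ in range(5):
        if len(e)<30: break
        c=e.mean(0); nn=np.linalg.svd(e-c,full_matrices=False)[2][2]; nn*=np.sign(nn[2]); e=e[abs((e-c)@nn)<.004]
    if len(e)>=30: print(n,len(e),"tilt",np.arctan2(nn[0],nn[2]))
    b=S[(abs(S[...,0]-.083)<.025)&(abs(S[...,1]+.14)<.025)&(S[...,2]>.135)&(S[...,2]<.18)&(h[...,2]<70)]
    if len(b)>20:
        s=np.linalg.lstsq(np.c_[2*b,np.ones(len(b))],(b**2).sum(1),rcond=None)[0]
        print(n,"ball",s[:3],np.sqrt(s[3]+s[:3]@s[:3]),"q",.46+np.arcsin((s[0]-.075)/.13))
    q=.52; f=np.array([P[:,0]-.075,P[:,2]-.022]); X=np.cos(q)*f[0]-np.sin(q)*f[1]+.075; Z=np.sin(q)*f[0]+np.cos(q)*f[1]-.004
    g=(Z>.022)&(Z<.06)&(X<.068)
    if g.sum()>30: print(n,"clog board-frame",cv2.minAreaRect((np.c_[X,P[:,1]][g]*1000).astype(np.float32)),Z[g].max())
print(get_state()["position"],get_state()["ft_force"])
E
```

```text
time: 28.08
position: [0.6808, -0.0894, 0.2571]
tool_rot: [-0.382, 3.116, -0.001]
ft_force: [0.6, -0.4, 0.2]
grip_width: 0.929
time: 28.82
position: [0.5627, -0.11, 0.2749]
tool_rot: [-0.383, 3.116, 0.0]
ft_force: [0.4, 0.9, 0.5]
grip_width: 1.002
scene 362 tilt 0.4967721831687152
scene ball [ 0.07986308 -0.14181188  0.15287035] 0.014130502171392717 q 0.49741705355380794
scene clog board-frame ((-4.038135528564453, -0.2561054229736328), (128.5934600830078, 51.0387077331543), 0.7433749437332153) 0.05342206593951129
side 152 tilt 0.4809710214794226
side ball [ 0.07419773 -0.1426132   0.1570872 ] 0.012984890102987099 q 0.4538286337556767
side clog board-frame ((-15.745468139648438, -1.0286216735839844), (52.52012634277344, 121.74584197998047), 89.02521514892578) 0.0502923063533261
wrist 2255 tilt 0.4898335793724128
wrist ball [ 0.076113   -0.13958152  0.15296309] 0.015321191808048733 q 0.46856167824923467
wrist clog board-frame ((-28.853710174560547, 1.5252037048339844), (86.93334197998047, 49.965030670166016), 0.6120775938034058) 0.05043858910346494
[ 0.56265034 -0.10988269  0.27400747] [ 0.35184276 -0.56341928  0.76272475]
```

View pics/wrist5.png

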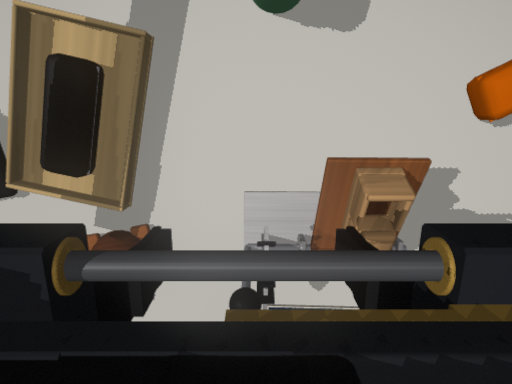

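The wrist view shows the case in the tray (70,115) and the clog on the tilted board (380,210). The fits put the tilt at about 0.49 (range 0.47–0.50), too close to the lower bound of 0.4636. I'll take the ball again and add about 0.035 rad.

```bash
python3 go.py .6745 -.0902 .138 104
```

```text
28.975 [ 0.563 -0.11   0.274] 104.043 [-0.29   0.14   0.489  1.585 -0.066  1.432  2.02 ] [ 0.352 -0.563  0.763] 1.0
turn 0.01 shift [-2.83 -0.2   3.4 ]
```

```bash
python3 -m jog '[[[1,-0.8,-0.1,0,0],[1,-0.8,-0.1,0,0],[1,-0.8,0,0,0],[0.8,-0.43,0,0,0],[0.7,0,0,0.9,0],[0.6,0,0,1,0],[0.6,0,0,0.9,0],[0.6,0,0,0.6,0],[0.6,0,0,0,0]]]'
python3 go.py .6745 -.0902 .138 104
python3 -m jog '[[[0.2,0,0,0,0],[0.2,0,0,0,0],[0.2,0,0,0,0],[0.2,0,0,0,0],[0.2,0,0,0,0],[0.2,0,0,0,0]]]' 25
python3 go.py .6745 -.0902 .138 104
```

```text
time: 30.1
position: [0.6724, -0.09, 0.1351]
tool_rot: [0.383, -3.113, -0.001]
ft_force: [0.2, -0.2, -0.6]
grip_width: 0.607
30.1 [ 0.672 -0.09   0.135] 104.034 [-0.247  0.459  0.459  1.492 -0.208  1.244  2.055] [ 0.175 -0.215 -0.568] 0.607
turn 0.01 shift [-0.05 -0.02 -0.07]
time: 30.85
position: [0.6744, -0.0905, 0.1394]
tool_rot: [-0.383, 3.116, 0.0]
ft_force: [-0.8, 0.5, 5.7]
grip_width: 0.352
30.85 [ 0.674 -0.09   0.139] 104.01 [-0.247  0.455  0.46   1.489 -0.208  1.244  2.055] [-0.789  0.466  5.736] 0.352
turn 0.0 shift [-0.01  0.01  0.03]
```

```bash
python3 -m jog '[[[0.2,-0.05,0,0,0],[0.2,-0.05,0,0,0],[0.2,-0.05,0,0,0],[0.2,0,0,0,0],[0.2,0,0,0,0],[0.2,0,0,0,0]]]'
python3 go.py .6745 -.0902 .138 104
```

```text
time: 31.6
position: [0.6788, -0.0894, 0.1391]
tool_rot: [0.383, -3.117, -0.001]
ft_force: [-3.7, 2.0, 6.3]
grip_width: 0.354
31.6 [ 0.679 -0.089  0.139] 103.992 [-0.245  0.466  0.459  1.474 -0.212  1.251  2.053] [-3.676  2.022  6.283] 0.354
turn -0.0 shift [0.11 0.01 0.03]
```

```bash
python3 -m jog '[[[0.2,-0.03,0,0,0],[0.2,0,0,0,0],[0.7,0,0,0,0],[0.7,0,0,0,0],[0.7,0,0,0,0],[0.7,0,0,0,0],[0.7,0,0,-0.3,0],[0.8,0,0,-0.8,0],[0.9,0,0,-1,0],[1,0,0,-0.8,0]]]'
python3 -m jog '[[[1,0.7,0.2,-0.5,0],[1,0.8,0,0,0],[1,0.8,0,0,0],[1,0.7,0,0,0],[1,0,0,0,0],[1,0,0,0,0]]]'
python3 - <<'E'
from h import *
O=np.array([.564,.0265]); a=np.deg2rad(14); u=np.array([np.cos(a),np.sin(a)])
for n in("scene","side","wrist"):
    im,d,K,T=cap(n); W=cloud(d,K,T); save(n+"6.png",im); h=cv2.cvtColor(im,cv2.COLOR_RGB2HSV)
    S=np.stack([(W[...,:2]-O)@u,(W[...,:2]-O)@np.array([-u[1],u[0]]),W[...,2]],-1)
    k=(h[...,0]<25)&(h[...,1]>60)&(abs(S[...,0])<.1)&(abs(S[...,1])<.056)&(S[...,2]>.03)&(S[...,2]<.2)
    P=S[k]; e=P[(abs(P[:,1])>.031)&(P[:,0]<.055)]
    for _ in range(5):
        c=e.mean(0); nn=np.linalg.svd(e-c,full_matrices=False)[2][2]; nn*=np.sign(nn[2]); e=e[abs((e-c)@nn)<.004]
    q=np.arctan2(nn[0],nn[2]); print(n,len(e),"tilt",q)
    f=np.array([P[:,0]-.075,P[:,2]-.022]); X=np.cos(q)*f[0]-np.sin(q)*f[1]+.075; Z=np.sin(q)*f[0]+np.cos(q)*f[1]-.004
    g=(Z>.022)&(Z<.06)&(X<.068); print("clog",cv2.minAreaRect((np.c_[X,P[:,1]][g]*1000).astype(np.float32)),Z[g].max())
    b=S[(abs(S[...,0]-.083)<.025)&(abs(S[...,1]+.14)<.025)&(S[...,2]>.135)&(S[...,2]<.18)&(h[...,2]<70)]
    r=lambda v:np.linalg.norm(b-v,axis=1)-.016
    from scipy.optimize import least_squares
    s=least_squares(r,[.08,-.14,.15]).x; print("ball",s,"q",.46+np.arcsin((s[0]-.075)/.13))
E
```

```text
time: 32.85
position: [0.6811, -0.0893, 0.257]
tool_rot: [-0.382, 3.116, -0.001]
ft_force: [0.6, -0.5, -0.3]
grip_width: 0.927
time: 33.6
position: [0.563, -0.1099, 0.2749]
tool_rot: [-0.383, 3.116, 0.0]
ft_force: [-0.2, 1.3, -0.1]
grip_width: 1.0
scene 340 tilt 0.5290366132662805
clog ((6.099464416503906, -0.11958885192871094), (53.29560089111328, 123.89691162109375), 88.9862060546875) 0.057443853052912566
ball [ 0.08270236 -0.14093421  0.15086692] q 0.5192836637001009
side 145 tilt 0.5323349454365417
clog ((-1.6748580932617188, 0.8183822631835938), (123.08096313476562, 53.504207611083984), 0.9884404540061951) 0.05400680791658863
ball [ 0.08150029 -0.13893635  0.1537454 ] q 0.5100230886275718
wrist 2396 tilt 0.5306960335178476
clog ((-26.865144729614258, 1.4491119384765625), (50.03060531616211, 65.8524398803711), 89.41754913330078) 0.052457315288402084
ball [ 0.0821786  -0.13963563  0.15199297] q 0.5152480708416481
```

All fits now agree on a tilt of 0.51–0.53, with the clog near the middle of the board and the gripper clear. I'm handing in.

```bash
python3 -c "
from bench import job; print(job.close_job())"
```

```text
the job is handed in; nothing more can be done
None
```

The job is done in all four steps and handed in at about 34 s of the 72 s; the hand-in reports no verdict.

- **Case:** I pulled it out from the board sideways, lifted it and let it go in the tray. Right after release it lay 2–3 mm off the tray's centre. A later wrist picture, before the final lever nudge, still showed it there.
- **Board flat:** I swung the lever back to the stop. The depth fit then showed the board level, with its top about 26 mm above the counter.
- **Clog:** It was set down sole-flat with the toe to the lip, about 5 mm from the middle towards the free edge and about 1 degree off straight.
- **Lever at the 30-degree mark:** The first setting measured 0.47–0.50 rad on most fits, with one rough side-camera ball fit at 0.45. That was too near the lower limit, so I gripped the ball again and added about 0.035 rad.
- **Last check:** With everything let go and the arm clear, the tilt measured 0.529–0.532 rad from the board plane and 0.510–0.519 rad from the ball, where 0.524 is the target.
- **Where the last checks disagreed:** The scene and side cameras put the clog at +6 and −2 mm along the board, within the allowed range. The wrist view gave −27 mm, which I put down to its seeing only about half of the clog. All three put it within 1.5 mm of the middle across the board.
- **Not checked:** I did not measure the other goods again at the end. The arm kept clear of them, and no unexpected contact forces showed up.

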